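Close the rack drive, mesh the gear and hold it home

ROBOT

A 6-joint arm with a two-finger parallel gripper is mounted at the origin on the work surface. World frame = base frame: x ahead of the robot, y to its left, z up, the work surface at z = 0. Lengths are in m, angles in rad, forces in N, time in s.
With the tool pointing down it reaches from about 0.425 to 0.95 m from the base axis. Payload 3.5 kg.
Tool frame: the origin (TCP) lies on the centre line of the jaws, within the pads' length; the fingertips stand 11 mm ahead of it and the grasp point (between the pads) lies 8 mm behind it; y points along the fingers, x is the direction in which the jaws open and shut, and the axes are right-handed (so a half turn about y gives the same grasp; the last joint's range is limited). The gripper opens to 85 mm and grips with 20 to 120 N. Pads are 22 mm wide; open, the fingers measure 114 mm over their backs; the gripper's body (76 mm by 85 mm) begins 54 mm behind the grasp point. The pads swing forward as they close: fully open they stand 13 mm farther back than shut.
Start: joints at [-1.461, 0.286, 1.577, -0, 1.279, -0.15], TCP at [0.173, -0.652, 0.242] pointing down, gripper open.
Joint ranges: [-2.77, 2.77], [-0.9, 2.22], [0.21, 2.48], [-1.53, 4.67], [0.24, 2.81], [-2.84, 2.84]. Speed limits (rad/s): [2.79, 2.79, 3.14, 3.14, 3.14, 3.14].

INTERFACE

Orientations are given as a unit quaternion [x, y, z, w].
In Python, from plant import get_state, read_camera, sign_off gives the robot as it stands.
- The arm moves only by the shell command python3 -m inch 'ROWS' [FORCE]. ROWS is JSON, a list of rows, each an object of numbers: "ax", "ay", "az": the turn, a rotation vector about the tool's x, y, z in rad; "x", "y", "z": the shift along the tool's x, y, z in mm; "hand": the closure, from -1 (fully open) to 1 (shut). In form: [{"ax": .., "ay": .., "az": .., "x": .., "y": .., "z": .., "hand": ..}, ...]. A call has 1 to 5 rows; each row shifts and turns the commanded pose from where the row before left it, along the tool's axes as they then stand; what a row does not reach is not made up. A row lasts 1/12 s, in which the tool goes at most 41.7 mm and 7.16 degrees, less where a joint would pass 70% of its speed; a pose out of reach is approached as far as the arm can. A call with a gripper value outside its range is refused whole. The fingers move at their own pace and stop on an object; FORCE is the grip in N (left out, the last holds). Time passes only in rows, so rows that do not move let the fingers close. It gives the time, the measured TCP pose, the force and the opening at its end, in the units of the state.
- get_state(): the state, without advancing time (a new reading comes with each control period).
- read_camera(name): name is "side" or "top" or "wrist"; returns a dict with "img" (400x640x3 uint8, red, green, blue), "fov_y" (degrees; the focal length in pixels is half the picture's height over the tangent of half this angle, whatever the lens; pixels are square), "cx", "cy" (the principal point, pixels), "T" (4x4, takes a point from camera to world coordinates); the wrist camera has in their place "T_tool_cam" (4x4, takes a point from camera to tool coordinates, whose origin is the TCP and whose axes are the tool frame's). Camera axes: x right, y down, z forward; pixel columns grow to the right and rows downward; lengths in m; the calibration is good to about 2 mm. The wrist camera is an equidistant fisheye: a pixel r from the principal point sees the ray r / f radians off the axis. A picture is of the moment at which its call begins: read the wrist's pose just before it. There is no depth.
- sign_off(): hands the job in, once; it reports no verdict.
The state is a dict: "time": time; "qpos": joint angles; "dq": joint speeds; "joint_efforts": joint torques, N m; "eef_pos": TCP position; "tcp_rot": TCP orientation; "contact_force": force on the tool from outside, world axes, zero at the start; "wrist_torque": the same for the moment, N m; "opening": opening from 0.0 (shut) to 1.0 (fully open).
Only numpy, scipy, OpenCV 4.12 (cv2) and the standard library are available. Lean on these libraries where they do the work, as an engineer would, in place of code of your own. Each camera call takes 0.05 s, during which the arm holds its last target. There are 200 camera calls.

TASK

Close up the toy rack railway's drive: lower the loose round cover (do not drop it) over the shaft onto the rim of the open drive housing so that it sits seated and level, and let go of it. Then take the large wooden gear, hub up, turn it until its cross-shaped bore meshes with the splined shaft, slide it down and press it fully home on the cover's collar against the spring sleeve, and finish still holding it pressed there, so that I can fit the clip. Leave the other things on the table where they are.

Things in the scene. Friction and masses are not known exactly. Their poses are not given: they have to be found in the camera images.
- drive: grey plastic drive unit screwed to the table: base plate 200 x 130 x 8 mm, on it a round open housing 112 mm across outside, 100 mm inside, rim 46 mm above the table; 60 mm behind (+x of the drive) starts a battery box 38 mm tall with a motor can to 40 mm. Origin on the table under the middle of the round housing, z up
- rim (a point): middle of the housing's rim, in the plane of the rim's top (46 mm above the table), on the axis of the shaft
- shaft: fixed steel shaft upright in the middle of the housing, cross-shaped in section: two crossed bars each 24 mm tip to tip and 6 mm thick, along the body's x and y axes; the same every quarter turn; it does not turn. Upper edges rounded at 3 mm. Origin on the table on its axis, tip 105 mm above it
- shaft_tip (a point): top of the shaft on its axis, 105 mm above the table
- sleeve (a joint): round brass spring sleeve (32 mm across) that surrounds the shaft inside the housing; 0 = up (its top 73 mm above the table), grows to 0.006 m as it is pressed down level with the top of the seated cover's collar (67 mm above the table); stop at 0.0065. The spring takes 4 N at first, 10 N at 6 mm, and lifts the gear again when it is let go
- sleeve_top (a point): middle of the sleeve's top face, moves with it
- cover: loose grey plastic cover, 90 g: disc 116 mm across and 5 mm thick; under it a lip ring 95 mm across and 5 mm deep that drops inside the rim with 2.5 mm play all round; on top a round collar 48 mm across outside and 16 mm tall to grip it by, with a 39 mm hole right through, for the shaft and sleeve. Lies lip down. Origin in the middle of the lip's underside, z up: disc top at 10 mm, collar top at 26 mm. Seated, its origin is 41 mm above the table
- gear: large wooden gear, 75 g, 82 mm across its teeth, 10 mm thick, with a square hub 34 x 34 mm and 20 mm tall on top to grip it by (total 30 mm). Right through it a cross-shaped bore, two crossed slots 27 mm long and 9 mm wide, along the body's x and y axes, as are the hub's sides; the same every quarter turn. Lies hub up. Origin in the middle of its underside, z up. Fully home its underside is 67 mm above the table on the collar, and the shaft's tip stands 8 mm out of the hub
- car: teal plastic mountain railway car, three stepped compartments, 130 x 54 x 87 mm; a bystander; origin under its middle
- track: loose wooden rack track segment, 170 x 48 x 18 mm with a peg at one end; a bystander; origin under its middle
- lamp: mini lamp with a glass globe shade (64 mm ball), 104 mm tall; a bystander; origin under its foot
- booth: grey plastic ticket booth, 90 x 80 mm, 117 mm tall; a bystander; origin under its middle
- tub: round white plastic parts tub with a ribbed twist cap, 84 mm across, 66 mm tall; a bystander; origin under its middle
- small_gear: small wooden gear, 52 mm across, 18 mm tall with its round hub and round bore: not the one to fit; a bystander; origin under its middle
- clip: steel spring clip, 26 x 13 x 4 mm, the retaining clip that a person fits later; a bystander; origin near its middle, underneath
There are look-alikes about, which are no part of the job. What is shaped like the drive but red is not meant.

How it is judged:
On the way, in this order (a step that is already met when the one before it is completed fails the run):
1. the cover sits seated and level on the rim, let go, with the gear not yet on (horizontal distance between cover and rim below 0.005 m and z of cover in the frame of drive between 0.038 and 0.0425 m and angle between cover's own z axis and vertical below 0.04 rad and contact force between the fingers and cover below 0.05 N and horizontal distance between gear and shaft_tip above 0.05 m), for 0.2 s.
2. the gear's bore has meshed with the splines: it is down over the shaft's tip by 8 mm or more (horizontal distance between gear and shaft_tip below 0.004 m and angle between gear's own z axis and vertical below 0.08 rad and (angle between the x axis of gear and the x axis of shaft, either way round below 0.2 rad or angle between the x axis of gear and the y axis of shaft, either way round below 0.2 rad) and z of gear in the frame of shaft below 0.097 m), for 0.1 s.
3. the gear is pressed home against the spring (horizontal distance between gear and shaft_tip below 0.004 m and angle between gear's own z axis and vertical below 0.08 rad and (angle between the x axis of gear and the x axis of shaft, either way round below 0.2 rad or angle between the x axis of gear and the y axis of shaft, either way round below 0.2 rad) and z of gear in the frame of shaft below 0.069 m and value of joint sleeve above 0.0045 m and contact force between the fingers and gear above 2 N), for 0.2 s.
At the end, for the whole second after the job is handed in: cover on the rim: within 5 mm of its axis, 2 mm of seated height, 0.04 rad of level; gear meshed on the shaft, underside under 2 mm above its home height, sleeve pressed over 4.5 mm, fingers still holding it there, at rest; bystanders within 30 mm, none tipped (all of step 3 and horizontal distance between cover and rim below 0.005 m and z of cover in the frame of drive between 0.038 and 0.0425 m and angle between cover's own z axis and vertical below 0.04 rad and linear speed of gear below 0.02 m/s); the arm keeps its last pose, push and grip.
It fails at once if a bystander is shifted by more than 30 mm (distance of any of car, track, lamp, booth, tub, small_gear, clip from where it was at the start of the episode above 0.03 m).
It fails at once if the lamp, booth, car or tub is tipped (angle between any of lamp, booth, car, tub's own z axis and vertical above 0.5 rad).
It fails at once if the cover is dropped onto the housing (it lands at over 0.5 m/s) (horizontal distance between cover and rim below 0.02 m and z of cover in the frame of drive below 0.047 m and linear speed of cover above 0.5 m/s).
It also fails if it takes over 58 s, if anything falls off the work surface, if the arm or the gripper's body presses on something with over 40 N, if the wrist force passes 120 N, or if a joint passes its speed limit or range.

## Working session

There is one attempt and no reset: what is moved stays moved. The work goes in short steps, Python scripts to look and compute and a shell command to move; the robot and the scene stay as the last step left them, time stands still between calls to the robot, and variables do not carry over. Pictures are saved under pics/ and viewed, about 8 in all and at most 12, crops included, and the job is handed in when it is done.

```bash
ls; mkdir -p pics
python3 - <<'E'
from plant import *
import cv2,numpy as np
s=get_state();print(s)
for n in("top","side"):
    c=read_camera(n);cv2.imwrite(f"pics/{n}0.png",cv2.resize(c["img"][:,:,::-1],(800,500)));print(n,c["fov_y"],c["cx"],c["cy"],c["T"].tolist() if hasattr(c["T"],'tolist') else c["T"])
c=read_camera("wrist");print(c["fov_y"],c["cx"],c["cy"],c["T_tool_cam"])
E
```

```text
pics
{'time': 0.0, 'qpos': array([-1.46099581e+00,  2.87220079e-01,  1.57816182e+00,  2.33194336e-05,
        1.27860374e+00, -1.50007146e-01]), 'dq': array([ 0.00092328,  0.00133818, -0.00123664, -0.00035327,  0.00123326,
       -0.00015777]), 'joint_efforts': array([ 8.55677772e-04, -4.05981946e+01, -2.92626929e+01, -7.26425264e-05,
        5.89000396e-03, -7.41210783e-06]), 'eef_pos': array([ 0.17336378, -0.65171051,  0.24091908]), 'tcp_rot': array([-0.5599391 ,  0.43159977, -0.43043896,  0.56117034]), 'contact_force': array([ 0.32053781, -0.09376149, -0.49185245]), 'wrist_torque': array([-0.03518094, -0.04201874, -0.04521071]), 'opening': 0.9956826250577828}
top 44.1738969686894 321.40590770924763 198.83840782836725 [[0.022887057466294686, -0.9787190219607078, 0.2039246396412415, 0.211335531784983], [-0.9997343084762481, -0.021847204429531926, 0.007349293444439687, 0.004474010438617945], [-0.002737710001583401, -0.20403866229440418, -0.9789590028356946, 1.3985736504298958], [0.0, 0.0, 0.0, 1.0]]
side 42.67227264807802 317.1470720143259 205.6082678163729 [[-0.919829501501159, -0.29561573403214514, 0.25792445785687995, 0.13266513748942962], [-0.3921818280692672, 0.7102019674172189, -0.5846422660131231, 0.7727673908665871], [-0.010349004801289762, -0.6389244894894449, -0.7691998406332878, 1.113828019305397], [0.0, 0.0, 0.0, 1.0]]
65.70646984690485 316.88121867434324 201.67334893970158 [[ 9.99999770e-01  6.33588754e-04  2.40774607e-04  3.81560883e-04]
 [-5.04740222e-05 -2.84634506e-01  9.58636112e-01 -1.31746710e-01]
 [ 6.75913821e-04 -9.58635904e-01 -2.84634409e-01  7.19045315e-02]
 [ 0.00000000e+00  0.00000000e+00  0.00000000e+00  1.00000000e+00]]
```

View pics/top0.png

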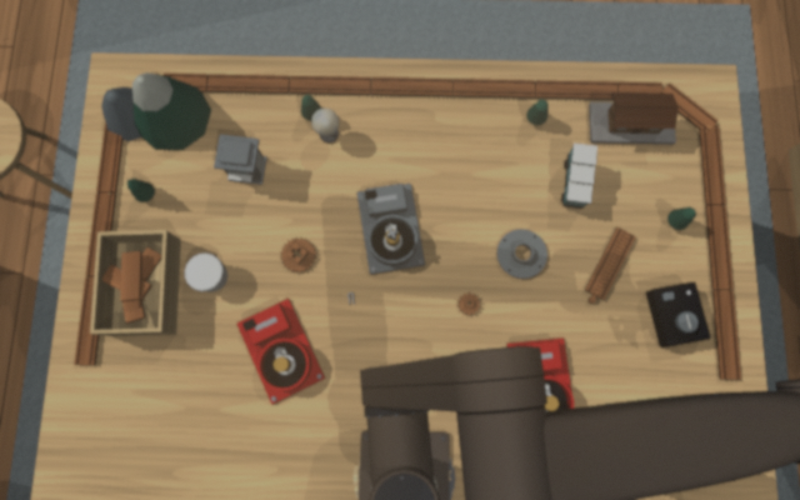

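View pics/side0.png

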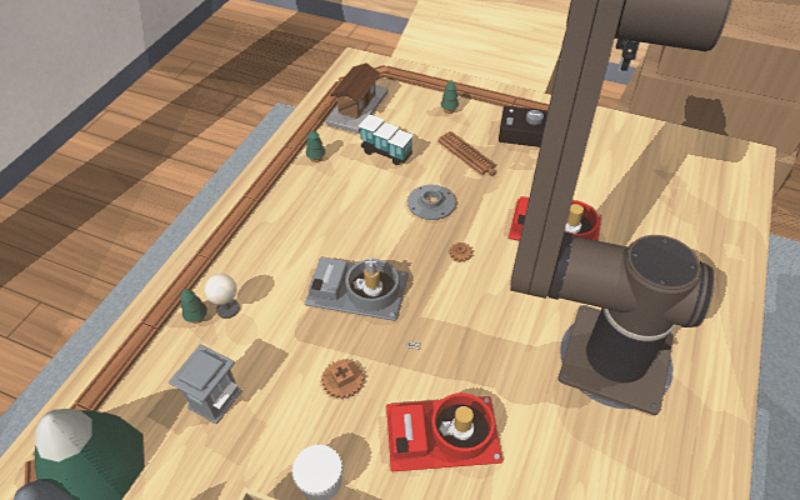

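The grey drive is at top (392,238), with red look-alikes at (282,360) and (550,400). The cover is at (523,253); the tub at (204,271) and the black box's knob at (686,321) are the other round things. The large gear is at (299,255), and the small gear at (470,303) is not the one to fit. Next I'll check these choices in one close crop sheet.

```bash
cat > h.py <<'E'
import numpy as np,cv2
from plant import *
from scipy.spatial.transform import Rotation as R
def cam(n):
    s=get_state(); c=read_camera(n); c["f"]=200/np.tan(np.radians(c["fov_y"]/2))
    c["fish"]=n=="wrist"
    if c["fish"]:
        T=np.eye(4);T[:3,:3]=R.from_quat(s["tcp_rot"]).as_matrix();T[:3,3]=s["eef_pos"];c["T"]=T@np.array(c["T_tool_cam"])
    c["T"]=np.array(c["T"]);return c
def onplane(c,u,v,z):
    x,y=(u-c["cx"])/c["f"],(v-c["cy"])/c["f"]
    if c["fish"]:
        r=np.hypot(x,y);k=np.sinc(r/np.pi);d=np.array([x*k,y*k,np.cos(r)])
    else: d=np.array([x,y,1])
    d=c["T"][:3,:3]@d;o=c["T"][:3,3];return (o+d*(z-o[2])/d[2])
def proj(c,p):
    q=c["T"][:3,:3].T@(np.asarray(p)-c["T"][:3,3])
    if c["fish"]:
        r=np.hypot(q[0],q[1]);k=np.arctan2(r,q[2])/max(r,1e-9)
    else:k=1/q[2]
    return np.array([c["cx"]+c["f"]*k*q[0],c["cy"]+c["f"]*k*q[1]])
def rpy():
    s=get_state();return s["eef_pos"],R.from_quat(s["tcp_rot"]).as_matrix()
E
python3 - <<'E'
from h import *
t=cam("top");s=cam("side")
for n,p in dict(drive=(392,238,.046),cover=(523,253,.026),gear=(299,255,.03)).items():
    print(n,onplane(t,p[0]*.8,p[1]*.8,p[2]))
for n,p in dict(drive=(371,285,.046),cover=(432,199,.026),gear=(344,374,.03)).items():
    print(n,onplane(s,p[0]*.8,p[1]*.8,p[2]))
def cr(c,u,v,h):
    u,v=int(u*.8),int(v*.8);return cv2.resize(c["img"][v-h:v+h,u-h:u+h,::-1],(264,264),interpolation=cv2.INTER_CUBIC)
a=np.hstack([cr(t,392,238,33),cr(t,523,253,33),cr(t,299,255,33)])
b=np.hstack([cr(s,371,285,44),cr(s,432,199,33),cr(s,344,374,33)])
cv2.imwrite("pics/crop.png",np.vstack([a,b]))
E
```

```text
drive [0.51684189 0.03713948 0.046     ]
cover [ 0.49307257 -0.26074901  0.026     ]
gear [0.47629932 0.24712432 0.03      ]
drive [0.51001558 0.05170763 0.046     ]
cover [ 0.48964382 -0.25231936  0.026     ]
gear [0.47459324 0.25518974 0.03      ]
```

View pics/crop.png

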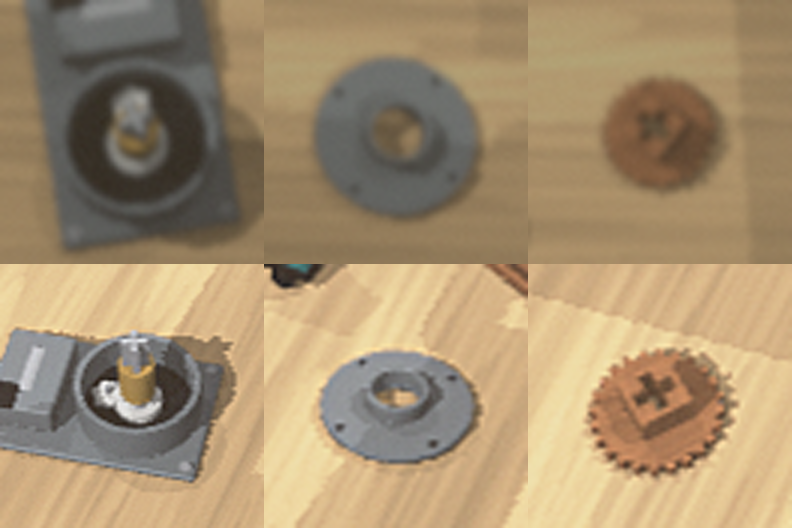

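Run:
```python
from h import *
t=cam("top");s=cam("side")
for n,a,b,z in [("rim",(314.5,190),(298.3,222.7),.046),("tip",(313,182.7),(296.7,209),.105),("cover",(418,203),(345.7,161.5),.008),("gear",(239.3,204),(275,302.6),.007)]:
    print(n,onplane(t,*a,z)[:2],onplane(s,*b,z)[:2])
# plate left edge dir (top crop)
a=onplane(t,280+30/4,157+30/4,.008);b=onplane(t,280+65/4,157+245/4,.008);d=a-b;print("drive yaw deg",np.degrees(np.arctan2(d[1],d[0])))
p,M=rpy();print(p);print(M.round(3)); print(get_state()["time"])
```

```text
rim [0.51805178 0.03463758] [0.51365319 0.03421231]
tip [0.52478183 0.03789058] [0.51465169 0.03635892]
cover [ 0.49498081 -0.26304757] [ 0.49175997 -0.26027647]
gear [0.48075869 0.25091428] [0.47818936 0.25278492]
drive yaw deg 11.020735620914614
[ 0.17339428 -0.65220325  0.2419864 ]
[[ 0.257 -0.     0.966]
 [-0.966  0.001  0.257]
 [-0.001 -1.     0.   ]]
0.35
```

```bash
python3 -m inch '[{"x":-21,"z":29},{"x":-21,"z":29},{"x":-21,"z":29},{"x":-21,"z":29},{"x":-21,"z":29}]' 30 && python3 -m inch '[{"x":-21,"z":29},{"x":-21,"z":29},{"x":-21,"z":29},{"x":-21,"z":29},{"x":-21,"z":29}]' && python3 -m inch '[{"x":-21,"z":29,"y":10},{"x":-21,"z":29,"y":20},{"x":-21,"z":30,"y":20},{"x":-21,"z":29,"y":20},{"y":0}]'
```

```text
validation failed for argument at $[0]...
```

Run:
```python
from h import *
p,M=rpy();print(p,get_state()["opening"]);print(M.round(3))
c=cam("wrist");cv2.imwrite("pics/w1.png",c["img"][:,:,::-1])
print(proj(c,[.493,-.262,.026]),proj(c,p))
```

```text
[ 0.17339428 -0.65220325  0.2419864 ] 0.9975948735086345
[[ 0.257 -0.     0.966]
 [-0.966  0.001  0.257]
 [-0.001 -1.     0.   ]]
[114.89827344 -87.52038048] [315.97259483 267.01293763]
```

View pics/w1.png

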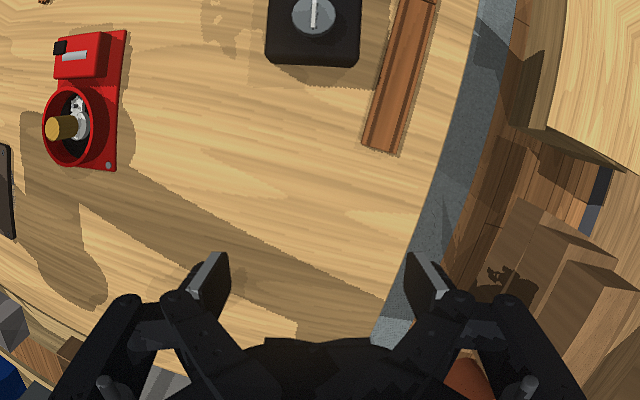

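The move was refused because the rows were incomplete, so the arm hasn't moved and the wrist picture shows only the start view. I'll write the rows in full.

```bash
python3 -m inch '[{"ax":0,"ay":0,"az":0,"x":-21,"y":0,"z":29,"hand":-1},{"ax":0,"ay":0,"az":0,"x":-21,"y":0,"z":29,"hand":-1},{"ax":0,"ay":0,"az":0,"x":-21,"y":0,"z":29,"hand":-1},{"ax":0,"ay":0,"az":0,"x":-21,"y":0,"z":29,"hand":-1},{"ax":0,"ay":0,"az":0,"x":-21,"y":0,"z":29,"hand":-1}]' 30 && python3 -m inch '[{"ax":0,"ay":0,"az":0,"x":-21,"y":0,"z":29,"hand":-1},{"ax":0,"ay":0,"az":0,"x":-21,"y":0,"z":29,"hand":-1},{"ax":0,"ay":0,"az":0,"x":-21,"y":0,"z":29,"hand":-1},{"ax":0,"ay":0,"az":0,"x":-21,"y":0,"z":29,"hand":-1},{"ax":0,"ay":0,"az":0,"x":-21,"y":0,"z":29,"hand":-1}]' && python3 -m inch '[{"ax":0,"ay":0,"az":0,"x":-21,"y":10,"z":29,"hand":-1},{"ax":0,"ay":0,"az":0,"x":-21,"y":20,"z":29,"hand":-1},{"ax":0,"ay":0,"az":0,"x":-21,"y":20,"z":30,"hand":-1},{"ax":0,"ay":0,"az":0,"x":-21,"y":20,"z":29,"hand":-1},{"ax":0,"ay":0,"az":0,"x":0,"y":0,"z":0,"hand":-1}]'
```

```text
time: 0.82
eef_pos: [0.2873, -0.5123, 0.2424]
tcp_rot: [0.56, -0.431, 0.431, -0.56]
contact_force: [1.2, 0.5, 0.1]
opening: 1.001
time: 1.23
eef_pos: [0.4006, -0.3734, 0.2426]
tcp_rot: [0.561, -0.431, 0.431, -0.56]
contact_force: [1.0, -0.2, 0.3]
opening: 1.001
time: 1.65
eef_pos: [0.4918, -0.2575, 0.1677]
tcp_rot: [-0.561, 0.432, -0.427, 0.563]
contact_force: [-0.5, 1.0, -1.1]
opening: 1.0
```

Run:
```python
from h import *
p,M=rpy();print(p,get_state()["opening"]);print(M.round(3))
c=cam("wrist");cv2.imwrite("pics/w2.png",c["img"][:,:,::-1])
print(proj(c,[.493,-.262,.026]),proj(c,p))
for z in(.01,.026):
  r=.058 if z<.02 else .024
  print(np.array([proj(c,[.493+r*np.cos(a),-.262+r*np.sin(a),z]) for a in np.arange(4)*np.pi/2]).round().tolist())
```

```text
[ 0.49176909 -0.25746825  0.16772633] 1.000192130782812
[[ 0.262 -0.005  0.965]
 [-0.965  0.007  0.262]
 [-0.008 -1.    -0.003]]
[322.74954307 191.47817425] [315.97985719 267.0056454 ]
[[339.0, 129.0], [264.0, 172.0], [307.0, 241.0], [379.0, 202.0]]
[[330.0, 167.0], [297.0, 185.0], [316.0, 215.0], [348.0, 198.0]]
```

View pics/w2.png

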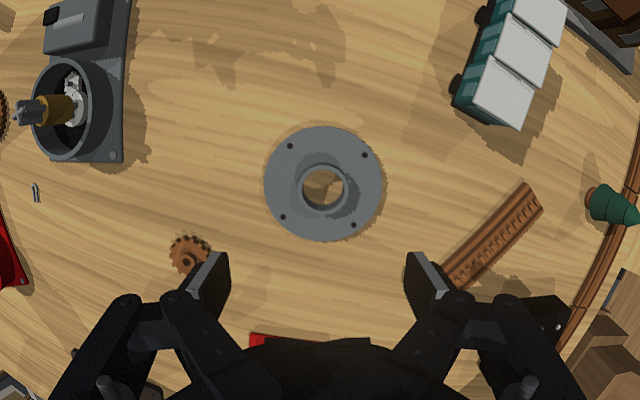

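The cover's disc spans x 264–386, y 126–241, which puts its centre about 3 mm right of and 2 mm beyond the prediction. Descending onto the collar.

```bash
python3 -m inch '[{"ax":0,"ay":0,"az":0,"x":7.7,"y":30,"z":2.4,"hand":-1},{"ax":0,"ay":0,"az":0,"x":0,"y":35,"z":0,"hand":-1},{"ax":0,"ay":0,"az":0,"x":0,"y":35,"z":0,"hand":-0.3},{"ax":0,"ay":0,"az":0,"x":0,"y":30,"z":0,"hand":-0.2},{"ax":0,"ay":0,"az":0,"x":0,"y":10,"z":0,"hand":-0.2}]' && python3 -m inch '[{"ax":0,"ay":0,"az":0,"x":0,"y":3,"z":0,"hand":-0.2},{"ax":0,"ay":0,"az":0,"x":0,"y":0,"z":0,"hand":-0.2},{"ax":0,"ay":0,"az":0,"x":0,"y":0,"z":0,"hand":-0.2}]'
python3 - <<'E'
from h import *
p,M=rpy();print(p,get_state()["opening"]);print(M.round(3))
c=cam("wrist");cv2.imwrite("pics/w3.png",c["img"][:,:,::-1])
E
```

```text
time: 2.12
eef_pos: [0.4927, -0.2681, 0.032]
tcp_rot: [-0.559, 0.437, -0.426, 0.561]
contact_force: [-20.4, 21.5, 67.5]
opening: 0.615
time: 2.37
eef_pos: [0.4927, -0.2676, 0.0329]
tcp_rot: [-0.56, 0.437, -0.425, 0.561]
contact_force: [-13.9, 14.9, 26.3]
opening: 0.602
[ 0.49266306 -0.26758357  0.03294579] 0.602439898638235
[[ 0.257 -0.012  0.966]
 [-0.966  0.012  0.257]
 [-0.015 -1.    -0.008]]
```

View pics/w3.png

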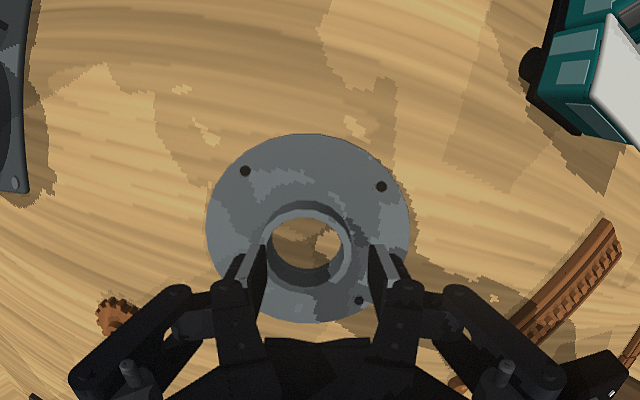

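The left finger is on the collar's edge, so the jaws need about 5 mm toward -x and a wider opening. I'll back up and refit the cover from this picture: disc extents x 206–410, y 134–323, hole about (307,242).

```bash
cat >> h.py <<'E'
from scipy.optimize import least_squares
def fitdisc(c,ext,r,z,g):
    "ext=(umin,umax,vmin,vmax)"
    A=np.linspace(0,2*np.pi,180)
    def e(p):
        q=np.array([proj(c,[p[0]+r*np.cos(a),p[1]+r*np.sin(a),z]) for a in A])
        return np.array([q[:,0].min(),q[:,0].max(),q[:,1].min(),q[:,1].max()])-ext
    s=least_squares(e,g);return s.x,s.fun.round(1)
E
python3 - <<'E'
from h import *
c=cam("wrist");p,M=rpy()
print(proj(c,p))
x,f=fitdisc(c,(206,410,134,323),.058,.009,[.494,-.264]);print(x,f)
print("tool d mm",1000*(M.T@(np.r_[x,p[2]]-p)))
E
python3 -m inch '[{"ax":0,"ay":0,"az":0,"x":0,"y":-15,"z":0,"hand":-1},{"ax":0,"ay":0,"az":0,"x":0,"y":-15,"z":0,"hand":-1},{"ax":0,"ay":0,"az":0,"x":0,"y":0,"z":0,"hand":-1}]'
python3 - <<'E'
from h import *
p,M=rpy();print(p);print(M.round(3))
c=cam("wrist");cv2.imwrite("pics/w4.png",c["img"][:,:,::-1])
E
```

```text
[316.01814699 267.01265359]
[ 0.49401248 -0.26145602] [-0.5  0.5 -0.1  0.4]
tool d mm [-5.57252571  0.05486355  2.87700821]
time: 2.72
eef_pos: [0.4978, -0.2734, 0.0642]
tcp_rot: [0.561, -0.428, 0.434, -0.56]
contact_force: [0.9, -0.9, -0.0]
opening: 0.988
[ 0.49775605 -0.27336579  0.06417528]
[[ 0.256  0.007  0.967]
 [-0.967 -0.006  0.256]
 [ 0.007 -1.     0.005]]
```

View pics/w4.png

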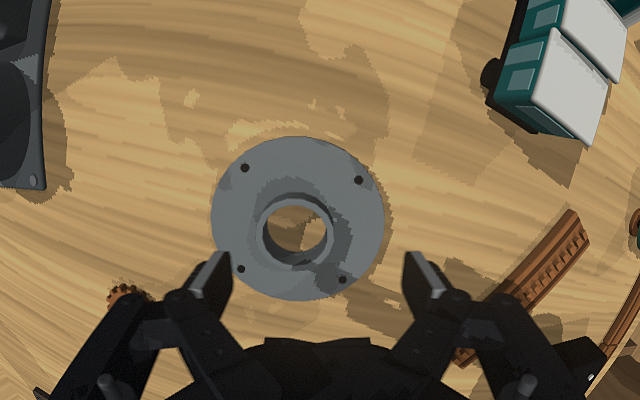

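Run:
```python
from h import *
c=cam("wrist");p,M=rpy();print(p)
x,f=fitdisc(c,(211,384.5,136,301),.058,.009,[.494,-.264]);print(x,f)
print("tool d mm",1000*(M.T@(np.r_[x,p[2]]-p)))
```

```text
[ 0.49624013 -0.27200946  0.06106773]
[ 0.49405345 -0.26077737] [-1.4  1.3 -0.3  0.8]
tool d mm [-11.41747272  -0.0333861    0.7626935 ]
```

```bash
python3 -m inch '[{"ax":0,"ay":0,"az":0,"x":-11.4,"y":0,"z":0.8,"hand":-1},{"ax":0,"ay":0,"az":0,"x":0,"y":0,"z":0,"hand":-1},{"ax":0,"ay":0,"az":0,"x":0,"y":0,"z":0,"hand":-1},{"ax":0,"ay":0,"az":0,"x":0,"y":0,"z":0,"hand":-1}]'
python3 - <<'E'
from h import *
p,M=rpy();print(p);print(M.round(4))
x=[.494,-.261]
print("tool d mm",1000*(M.T@(np.r_[x,p[2]]-p)))
E
```

```text
time: 3.15
eef_pos: [0.4929, -0.2587, 0.0585]
tcp_rot: [0.561, -0.431, 0.43, -0.561]
contact_force: [-0.3, -0.4, 0.0]
opening: 1.0
[ 0.49289066 -0.25870172  0.05850939]
[[ 2.573e-01 -1.200e-03  9.663e-01]
 [-9.663e-01  9.000e-04  2.573e-01]
 [-1.200e-03 -1.000e+00 -1.000e-03]]
tool d mm [ 2.5063447  -0.00343545  0.48058023]
```

```bash
python3 -m inch '[{"ax":0,"ay":0,"az":0,"x":2.5,"y":12,"z":0.5,"hand":-1},{"ax":0,"ay":0,"az":0,"x":0,"y":12,"z":0,"hand":-1},{"ax":0,"ay":0,"az":0,"x":0,"y":10,"z":0,"hand":-1},{"ax":0,"ay":0,"az":0,"x":0,"y":0,"z":0,"hand":-1},{"ax":0,"ay":0,"az":0,"x":0,"y":0,"z":0,"hand":-1}]' && python3 -m inch '[{"ax":0,"ay":0,"az":0,"x":0,"y":0,"z":0,"hand":0},{"ax":0,"ay":0,"az":0,"x":0,"y":0,"z":0,"hand":0.3},{"ax":0,"ay":0,"az":0,"x":0,"y":0,"z":0,"hand":0.6},{"ax":0,"ay":0,"az":0,"x":0,"y":0,"z":0,"hand":0.6},{"ax":0,"ay":0,"az":0,"x":0,"y":0,"z":0,"hand":0.6}]' 35
```

```text
time: 3.57
eef_pos: [0.4935, -0.2609, 0.0235]
tcp_rot: [-0.56, 0.432, -0.43, 0.561]
contact_force: [0.6, -0.3, -0.7]
opening: 1.0
time: 3.98
eef_pos: [0.4951, -0.262, 0.0264]
tcp_rot: [-0.561, 0.43, -0.432, 0.561]
contact_force: [-0.4, 1.2, 4.5]
opening: 0.534
```

```bash
python3 -m inch '[{"ax":0,"ay":0,"az":0,"x":0,"y":-15,"z":0,"hand":0.6},{"ax":0,"ay":0,"az":0,"x":0,"y":-30,"z":0,"hand":0.6},{"ax":0,"ay":0,"az":0,"x":0,"y":-35,"z":0,"hand":0.6},{"ax":0,"ay":0,"az":0,"x":0,"y":-35,"z":0,"hand":0.6},{"ax":0,"ay":0,"az":0,"x":0,"y":-25,"z":0,"hand":0.6}]' && python3 -m inch '[{"ax":0,"ay":0,"az":0,"x":0,"y":0,"z":0,"hand":0.6},{"ax":0,"ay":0,"az":0,"x":0,"y":0,"z":0,"hand":0.6},{"ax":0,"ay":0,"az":0,"x":0,"y":0,"z":0,"hand":0.6},{"ax":0,"ay":0,"az":0,"x":0,"y":0,"z":0,"hand":0.6}]'
python3 - <<'E'
from h import *
p,M=rpy();print(p);print(M.round(4))
c=cam("wrist");s=cam("side")
d=s["img"]
u,v=proj(s,p).astype(int);print(u,v)
cr=d[max(0,v-66):v+67,max(0,u-80):u+80]
cv2.imwrite("pics/w5.png",np.hstack([cv2.resize(c["img"][60:,100:540],(440,340)),cv2.resize(cr,(360,340))])[:,:,::-1])
x=[.516,.0355]
print("tool d mm",1000*(M.T@(np.r_[x,p[2]]-p)))
E
```

```text
time: 4.4
eef_pos: [0.4951, -0.262, 0.1684]
tcp_rot: [0.561, -0.43, 0.432, -0.561]
contact_force: [1.5, -0.7, -0.6]
opening: 0.536
time: 4.73
eef_pos: [0.4932, -0.2606, 0.1629]
tcp_rot: [-0.561, 0.433, -0.429, 0.561]
contact_force: [-0.4, 0.8, -1.7]
opening: 0.537
[ 0.49324659 -0.26063002  0.162913  ]
[[ 0.2569 -0.0034  0.9664]
 [-0.9664  0.0027  0.2569]
 [-0.0035 -1.     -0.0026]]
347 122
tool d mm [-280.34794373    0.71881615   98.05724151]
```

View pics/w5.png

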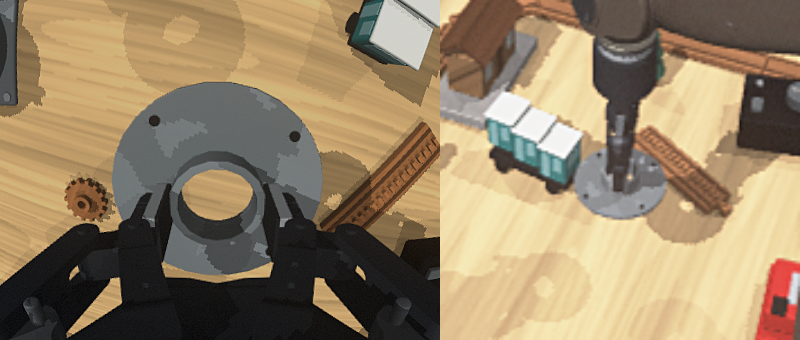

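The cover is held by its collar and looks level. I'll stop about 100 mm short of the drive, turned 30°, and measure the drive from close by.

```bash
python3 -m inch '[{"ax":0,"ay":-0.1,"az":0,"x":0,"y":0,"z":0,"hand":0.6},{"ax":0,"ay":-0.105,"az":0,"x":0,"y":0,"z":0,"hand":0.6},{"ax":0,"ay":-0.105,"az":0,"x":0,"y":-5,"z":0,"hand":0.6},{"ax":0,"ay":-0.105,"az":0,"x":0,"y":-10,"z":0,"hand":0.6},{"ax":0,"ay":-0.105,"az":0,"x":0,"y":-5,"z":0,"hand":0.6}]' && python3 -m inch '[{"ax":0,"ay":0,"az":0,"x":-15,"y":0,"z":10,"hand":0.6},{"ax":0,"ay":0,"az":0,"x":-32,"y":0,"z":21,"hand":0.6},{"ax":0,"ay":0,"az":0,"x":-32,"y":0,"z":21,"hand":0.6},{"ax":0,"ay":0,"az":0,"x":-32,"y":0,"z":21,"hand":0.6},{"ax":0,"ay":0,"az":0,"x":-32,"y":0,"z":21,"hand":0.6}]' && python3 -m inch '[{"ax":0,"ay":0,"az":0,"x":-32,"y":0,"z":21,"hand":0.6},{"ax":0,"ay":0,"az":0,"x":-18,"y":0,"z":10,"hand":0.6},{"ax":0,"ay":0,"az":0,"x":0,"y":0,"z":0,"hand":0.6},{"ax":0,"ay":0,"az":0,"x":0,"y":0,"z":0,"hand":0.6}]' && python3 -m inch '[{"ax":0,"ay":0,"az":0,"x":0,"y":0,"z":0,"hand":0.6},{"ax":0,"ay":0,"az":0,"x":0,"y":0,"z":0,"hand":0.6},{"ax":0,"ay":0,"az":0,"x":0,"y":0,"z":0,"hand":0.6},{"ax":0,"ay":0,"az":0,"x":0,"y":0,"z":0,"hand":0.6}]'
python3 - <<'E'
from h import *
p,M=rpy();print(p,get_state()["qpos"]);print(M.round(4))
c=cam("wrist");print(rpy()[0])
cv2.imwrite("pics/w6.png",c["img"][:,:,::-1])
print(proj(c,[.516,.0355,.046]),proj(c,[.516,.0355,.105]))
E
```

```text
time: 5.25
eef_pos: [0.4942, -0.2614, 0.1846]
tcp_rot: [-0.653, 0.271, -0.27, 0.653]
contact_force: [-0.0, -1.0, -0.6]
opening: 0.536
time: 5.67
eef_pos: [0.4595, -0.0922, 0.184]
tcp_rot: [-0.652, 0.274, -0.272, 0.652]
contact_force: [0.5, 0.0, -2.0]
opening: 0.536
time: 6.0
eef_pos: [0.447, -0.0355, 0.1844]
tcp_rot: [0.653, -0.272, 0.271, -0.653]
contact_force: [-0.1, -0.4, -0.9]
opening: 0.536
time: 6.33
eef_pos: [0.4479, -0.0374, 0.1853]
tcp_rot: [0.652, -0.273, 0.273, -0.652]
contact_force: [0.3, 0.0, -1.3]
opening: 0.536
[ 0.44789364 -0.03737348  0.18525614] [-3.09640144e-01 -1.72022915e-01  2.16467278e+00 -7.26518696e-05
  1.14920579e+00  4.83058713e-01]
[[ 7.019e-01 -3.000e-04  7.122e-01]
 [-7.122e-01  0.000e+00  7.019e-01]
 [-2.000e-04 -1.000e+00 -2.000e-04]]
[ 0.44784259 -0.0372467   0.1852786 ]
[312.05532569  80.50484073] [310.68971513  71.77037297]
```

View pics/w6.png

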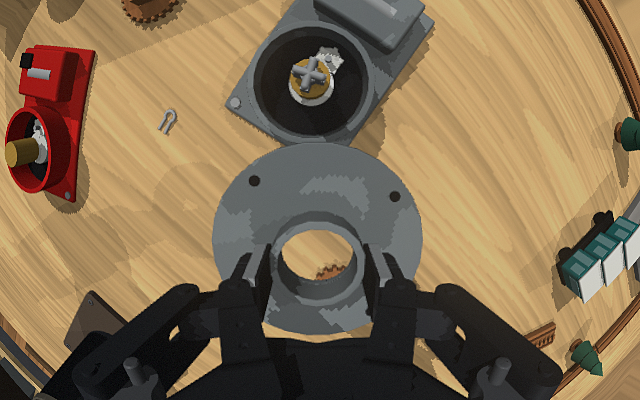

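The drive's shaft tip is at about (310.5,73) and the dark inner housing spans x 254–369. The cover sits straight in the jaws. One enlarged crop will give the tip and spline yaw; the held cover I'll fit by numbers.

Run:
```python
from h import *
c=cam("wrist");p,M=rpy();print(p)
cv2.imwrite("pics/w7.png",cv2.resize(c["img"][0:150,215:400,::-1],None,fx=4,fy=4,interpolation=cv2.INTER_CUBIC))
z=p[2]-.0264+.009
x,f=fitdisc(c,(212,422.5,142,335),.058,z,p[:2]);print(x,f,"cover in tool",1000*(M.T@(np.r_[x,p[2]]-p)))
```

```text
[ 0.44778081 -0.03708516  0.18528389]
[ 0.44762244 -0.03795485] [-0.3  0.3  0.2 -0.2] cover in tool [ 5.07885385e-01  1.17859297e-05 -7.23533733e-01]
```

View pics/w7.png

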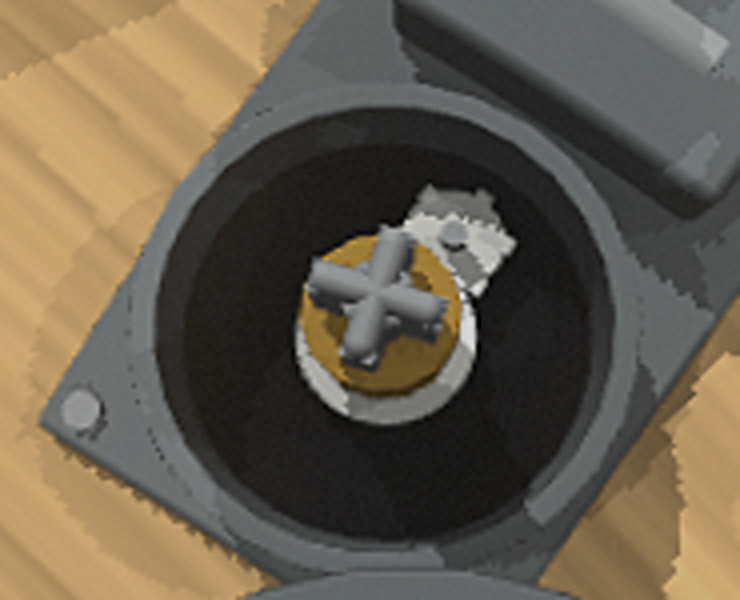

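Run:
```python
from h import *
c=cam("wrist");p,M=rpy()
P=lambda u,v,z:onplane(c,215+u/4-.4,v/4-.4,z)
print("tip",P(376,294,.105))
for a,b in [((442,312),(315,272)),((396,232),(356,352))]:
    d=P(*a,.104)-P(*b,.104);print(np.degrees(np.arctan2(d[1],d[0])),np.linalg.norm(d))
# plate edges: left edge (42,425)->(320,0)
d=P(320,0,.008)-P(42,425,.008);print("plate",np.degrees(np.arctan2(d[1],d[0])))
d=P(42,425,.008)-P(280,585,.008);print("plate front",np.degrees(np.arctan2(d[1],d[0])))
e=np.array([155,612,107,545])/4-.4;e[:2]+=215
x,f=fitdisc(c,e,.050,.046,[.516,.035]);print("rim",x,f)
e=np.array([128,640,85,570])/4-.4;e[:2]+=215
x,f=fitdisc(c,e,.056,.046,[.516,.035]);print("rimout",x,f)
```

```text
tip [0.5142196  0.03618039 0.105     ]
-63.80665163365657 0.022578490109518252
26.785421519905942 0.02201118433512149
plate 11.670356214823544
plate front 99.41078329799826
rim [0.5150803  0.03723567] [-0.5  0.5 -1.2  1.1]
rimout [0.51506586 0.03713446] [-0.4  0.4 -1.9  1.8]
```

```bash
python3 -m inch '[{"ax":0,"ay":0,"az":0,"x":-1,"y":0,"z":20,"hand":0.6},{"ax":0,"ay":0,"az":0,"x":-2,"y":0,"z":30,"hand":0.6},{"ax":0,"ay":0,"az":0,"x":-2,"y":0,"z":30,"hand":0.6},{"ax":0,"ay":0,"az":0,"x":-1,"y":0,"z":20,"hand":0.6},{"ax":0,"ay":0,"az":0,"x":0,"y":0,"z":0,"hand":0.6}]' && python3 -m inch '[{"ax":0,"ay":0,"az":0,"x":0,"y":0,"z":0,"hand":0.6},{"ax":0,"ay":0,"az":0,"x":0,"y":0,"z":0,"hand":0.6},{"ax":0,"ay":0,"az":0,"x":0,"y":0,"z":0,"hand":0.6},{"ax":0,"ay":0,"az":0,"x":0,"y":0,"z":0,"hand":0.6},{"ax":0,"ay":0,"az":0,"x":0,"y":0,"z":0,"hand":0.6}]'
python3 - <<'E'
from h import *
p,M=rpy();print(M.round(3))
o=np.array([.5148,.0367,p[2]])
print("cover err tool",1000*(M.T@(o-p))-[.5,0,-.7])
E
```

```text
time: 6.9
eef_pos: [0.5166, 0.04, 0.1857]
tcp_rot: [-0.652, 0.271, -0.272, 0.653]
contact_force: [-0.5, -0.6, -0.5]
opening: 0.534
time: 7.32
eef_pos: [0.5141, 0.0375, 0.1854]
tcp_rot: [0.652, -0.273, 0.273, -0.652]
contact_force: [1.1, -0.6, -1.6]
opening: 0.536
[[ 0.702 -0.     0.712]
 [-0.712 -0.     0.702]
 [ 0.    -1.    -0.   ]]
cover err tool [5.43414885e-01 5.91236099e-05 5.89881310e-01]
```

```bash
python3 -m inch '[{"ax":0,"ay":0,"az":0,"x":0.5,"y":15,"z":0.6,"hand":0.6},{"ax":0,"ay":0,"az":0,"x":0,"y":30,"z":0,"hand":0.6},{"ax":0,"ay":0,"az":0,"x":0,"y":30,"z":0,"hand":0.6},{"ax":0,"ay":0,"az":0,"x":0,"y":15,"z":0,"hand":0.6},{"ax":0,"ay":0,"az":0,"x":0,"y":5,"z":0,"hand":0.6}]' && python3 -m inch '[{"ax":0,"ay":0,"az":0,"x":0,"y":0,"z":0,"hand":0.6},{"ax":0,"ay":0,"az":0,"x":0,"y":0,"z":0,"hand":0.6},{"ax":0,"ay":0,"az":0,"x":0,"y":0,"z":0,"hand":0.6},{"ax":0,"ay":0,"az":0,"x":0,"y":0,"z":0,"hand":0.6},{"ax":0,"ay":0,"az":0,"x":0,"y":0,"z":0,"hand":0.6}]' && python3 -m inch '[{"ax":0,"ay":0,"az":0,"x":0,"y":5,"z":0,"hand":0.6},{"ax":0,"ay":0,"az":0,"x":0,"y":5,"z":0,"hand":0.6},{"ax":0,"ay":0,"az":0,"x":0,"y":4,"z":0,"hand":0.6},{"ax":0,"ay":0,"az":0,"x":0,"y":3,"z":0,"hand":0.6},{"ax":0,"ay":0,"az":0,"x":0,"y":0,"z":0,"hand":0.6}]'
```

```text
time: 7.73
eef_pos: [0.5126, 0.0381, 0.087]
tcp_rot: [0.653, -0.275, 0.27, -0.652]
contact_force: [-1.3, -0.3, -1.2]
opening: 0.534
time: 8.15
eef_pos: [0.5163, 0.0381, 0.0918]
tcp_rot: [-0.652, 0.271, -0.273, 0.653]
contact_force: [0.3, -0.5, -1.3]
opening: 0.536
time: 8.57
eef_pos: [0.5144, 0.0383, 0.0721]
tcp_rot: [0.653, -0.273, 0.272, -0.652]
contact_force: [-0.7, 0.5, -1.2]
opening: 0.537
```

```bash
python3 -m inch '[{"ax":0,"ay":0,"az":0,"x":0.5,"y":0,"z":0,"hand":0.6},{"ax":0,"ay":0,"az":0,"x":0,"y":0,"z":0,"hand":0.6},{"ax":0,"ay":0,"az":0,"x":0,"y":1.5,"z":0,"hand":0.6},{"ax":0,"ay":0,"az":0,"x":0,"y":1.5,"z":0,"hand":0.6},{"ax":0,"ay":0,"az":0,"x":0,"y":0,"z":0,"hand":0.6}]' && python3 -m inch '[{"ax":0,"ay":0,"az":0,"x":0,"y":1.5,"z":0,"hand":0.6},{"ax":0,"ay":0,"az":0,"x":0,"y":1,"z":0,"hand":0.6},{"ax":0,"ay":0,"az":0,"x":0,"y":0,"z":0,"hand":0.6},{"ax":0,"ay":0,"az":0,"x":0,"y":0,"z":0,"hand":0.6}]'
```

```text
time: 8.98
eef_pos: [0.5155, 0.0379, 0.0701]
tcp_rot: [0.653, -0.273, 0.272, -0.652]
contact_force: [0.5, -0.7, -1.2]
opening: 0.539
time: 9.32
eef_pos: [0.5156, 0.0378, 0.0678]
tcp_rot: [0.653, -0.273, 0.272, -0.652]
contact_force: [0.2, 0.2, -1.1]
opening: 0.536
```

```bash
python3 -m inch '[{"ax":0,"ay":0,"az":0,"x":0,"y":1,"z":0,"hand":0.6},{"ax":0,"ay":0,"az":0,"x":0,"y":0,"z":0,"hand":0.6},{"ax":0,"ay":0,"az":0,"x":0,"y":0,"z":0,"hand":0.6},{"ax":0,"ay":0,"az":0,"x":0,"y":0,"z":0,"hand":0.6}]' && python3 -m inch '[{"ax":0,"ay":0,"az":0,"x":0,"y":1,"z":0,"hand":0.6},{"ax":0,"ay":0,"az":0,"x":0,"y":0,"z":0,"hand":0.6},{"ax":0,"ay":0,"az":0,"x":0,"y":0,"z":0,"hand":0.6},{"ax":0,"ay":0,"az":0,"x":0,"y":0,"z":0,"hand":0.6}]'
```

```text
time: 9.65
eef_pos: [0.5158, 0.0378, 0.0674]
tcp_rot: [-0.653, 0.272, -0.272, 0.653]
contact_force: [-2.5, 0.0, 3.4]
opening: 0.531
time: 9.98
eef_pos: [0.5159, 0.0378, 0.0673]
tcp_rot: [0.653, -0.273, 0.272, -0.652]
contact_force: [-5.0, 0.2, 10.0]
opening: 0.538
```

Contact came at exactly the seated height, at TCP 67.4 mm. I'll relieve the push, open and rise.

```bash
python3 -m inch '[{"ax":0,"ay":0,"az":0,"x":0,"y":-1.2,"z":0,"hand":0.2},{"ax":0,"ay":0,"az":0,"x":0,"y":0,"z":0,"hand":-0.3},{"ax":0,"ay":0,"az":0,"x":0,"y":0,"z":0,"hand":-1},{"ax":0,"ay":0,"az":0,"x":0,"y":0,"z":0,"hand":-1},{"ax":0,"ay":0,"az":0,"x":0,"y":0,"z":0,"hand":-1}]' && python3 -m inch '[{"ax":0,"ay":0,"az":0,"x":0,"y":-15,"z":0,"hand":-1},{"ax":0,"ay":0,"az":0,"x":0,"y":-30,"z":0,"hand":-1},{"ax":0,"ay":0,"az":0,"x":0,"y":-40,"z":0,"hand":-1},{"ax":0,"ay":0,"az":0,"x":0,"y":-35,"z":0,"hand":-1},{"ax":0,"ay":0,"az":0,"x":0,"y":0,"z":0,"hand":-1}]'  && python3 -m inch '[{"ax":0,"ay":0,"az":0,"x":0,"y":0,"z":-30,"hand":-1},{"ax":0,"ay":0,"az":0,"x":0,"y":0,"z":-20,"hand":-1},{"ax":0,"ay":0,"az":0,"x":0,"y":0,"z":0,"hand":-1},{"ax":0,"ay":0,"az":0,"x":0,"y":0,"z":0,"hand":-1},{"ax":0,"ay":0,"az":0,"x":0,"y":0,"z":0,"hand":-1}]'
python3 - <<'E'
from h import *
p,M=rpy();print(p)
c=cam("wrist")
cv2.imwrite("pics/w8.png",cv2.resize(c["img"][0:300,170:470,::-1],(600,600),interpolation=cv2.INTER_CUBIC))
A=np.linspace(0,2*np.pi,180)
q=np.array([proj(c,[.515+.058*np.cos(a),.037+.058*np.sin(a),.051]) for a in A])
print("expected disc ext",q.min(0),q.max(0)); 
print(proj(c,[.5148,.0367,.105]))
E
```

```text
time: 10.4
eef_pos: [0.5156, 0.0379, 0.0667]
tcp_rot: [0.653, -0.273, 0.272, -0.653]
contact_force: [0.9, 0.7, -0.3]
opening: 0.999
time: 10.82
eef_pos: [0.5204, 0.0374, 0.1956]
tcp_rot: [-0.651, 0.267, -0.278, 0.654]
contact_force: [1.4, 0.3, 1.1]
opening: 0.998
time: 11.23
eef_pos: [0.4805, 0.0028, 0.187]
tcp_rot: [-0.652, 0.272, -0.273, 0.653]
contact_force: [0.3, -0.9, -0.4]
opening: 0.998
[0.48047121 0.00277208 0.18700562]
expected disc ext [250.32779082  72.31384439] [382.92036321 203.51958517]
[316.68251683 146.28050981]
```

View pics/w8.png

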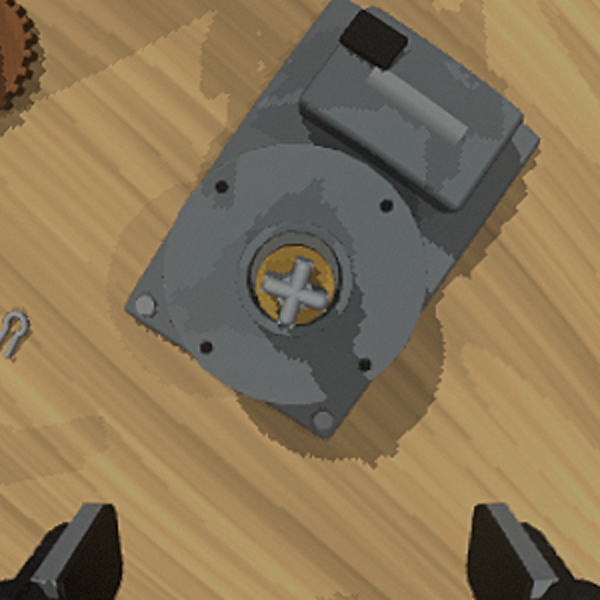

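The cover is seated and concentric: measured extents x 251.5–384, y 71.5–202.5 against expected 250–383, 72–203.5. Now I'll go to the gear, and refine the tip position from this picture.

```bash
python3 - <<'E'
from h import *
c=cam("wrist");print(rpy()[0])
P=lambda u,v,z:onplane(c,170+u/2-.25,v/2-.25,z)
print("tip",P(295.5,288,.105))
for a,b in [((327,301),(264,277)),((302,262),(286,325))]:
    d=P(*a,.104)-P(*b,.104);print(np.degrees(np.arctan2(d[1],d[0])))
print(fitdisc(c,(251.5,384,71.5,202.5),.058,.0505,[.515,.037]))
s=cam("side")
S=lambda u,v,z:onplane(s,242+u/4-.4,266+v/4-.4,z)
for a,b in [((637,378),(672,403)),((665,372),(643,410))]:
    d=S(a[0]-528,a[1]-264,.03)-S(b[0]-528,b[1]-264,.03);print("gear",np.degrees(np.arctan2(d[1],d[0])),np.linalg.norm(d))
E
python3 -m inch '[{"ax":0,"ay":0,"az":0,"x":-15,"y":0,"z":11,"hand":-1},{"ax":0,"ay":0,"az":0,"x":-30,"y":0,"z":22,"hand":-1},{"ax":0,"ay":0,"az":0,"x":-30,"y":0,"z":22,"hand":-1},{"ax":0,"ay":0,"az":0,"x":-30,"y":0,"z":22,"hand":-1},{"ax":0,"ay":0,"az":0,"x":-30,"y":5,"z":22,"hand":-1}]' && python3 -m inch '[{"ax":0,"ay":0,"az":0,"x":-28,"y":10,"z":22,"hand":-1},{"ax":0,"ay":0,"az":0,"x":-15,"y":10,"z":13,"hand":-1},{"ax":0,"ay":0,"az":0,"x":0,"y":0,"z":0,"hand":-1},{"ax":0,"ay":0,"az":0,"x":0,"y":0,"z":0,"hand":-1},{"ax":0,"ay":0,"az":0,"x":0,"y":0,"z":0,"hand":-1}]' && python3 -m inch '[{"ax":0,"ay":0,"az":0,"x":0,"y":0,"z":0,"hand":-1},{"ax":0,"ay":0,"az":0,"x":0,"y":0,"z":0,"hand":-1},{"ax":0,"ay":0,"az":0,"x":0,"y":0,"z":0,"hand":-1},{"ax":0,"ay":0,"az":0,"x":0,"y":0,"z":0,"hand":-1},{"ax":0,"ay":0,"az":0,"x":0,"y":0,"z":0,"hand":-1}]'
python3 - <<'E'
from h import *
c=cam("wrist");p,M=rpy();print(p);print(M.round(3))
u,v=proj(c,[.4795,.252,.02]).astype(int);v=max(v,75);print(u,v)
cv2.imwrite("pics/w9.png",cv2.resize(c["img"][v-75:v+75,u-75:u+75,::-1],(600,600),interpolation=cv2.INTER_CUBIC))
E
```

```text
[0.48061232 0.00303096 0.18697699]
tip [0.51651265 0.0377418  0.105     ]
-66.32627269289425
30.624733628453075
(array([0.51632292, 0.03703807]), array([ 0., -0., -0.,  0.]))
gear -14.832642305748081 0.027811129587937102
gear -91.53409981263128 0.028280526046500064
time: 11.8
eef_pos: [0.4561, 0.1704, 0.1831]
tcp_rot: [-0.652, 0.272, -0.273, 0.653]
contact_force: [0.5, -0.3, 0.2]
opening: 0.999
time: 12.22
eef_pos: [0.4505, 0.2235, 0.1621]
tcp_rot: [0.653, -0.272, 0.272, -0.653]
contact_force: [0.6, -1.4, -0.5]
opening: 1.001
time: 12.63
eef_pos: [0.4505, 0.223, 0.1623]
tcp_rot: [-0.652, 0.273, -0.273, 0.652]
contact_force: [0.2, 0.6, -0.7]
opening: 1.001
[0.4504493  0.2231185  0.16226184]
[[ 0.703  0.     0.712]
 [-0.712  0.     0.703]
 [ 0.    -1.     0.   ]]
316 146
```

View pics/w9.png

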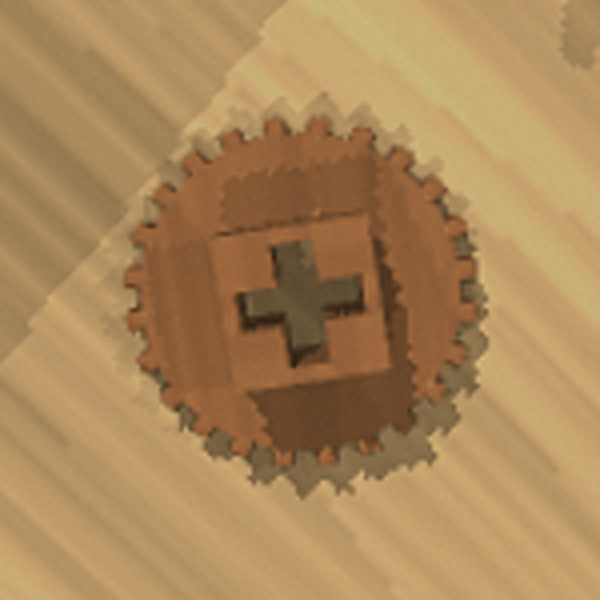

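The hub's top corners are at crop (210,236), (369,212), (390,365) and (235,390), with the cross bore at its middle.

Run:
```python
from h import *
c=cam("wrist");p,M=rpy();print(p)
P=lambda u,v,z:onplane(c,241+u/4-.4,71+v/4-.4,z)
K=[P(*k,.03) for k in [(210,236),(369,212),(390,365),(235,390)]]
for a,b in [(0,1),(3,2),(3,0),(2,1)]:
    d=K[b]-K[a];print(np.degrees(np.arctan2(d[1],d[0])),np.linalg.norm(d))
m=np.mean(K,0);print(m)
E=np.array([125,483,118,464])/4-.4;E[0:2]+=241;E[2:]+=71
print(fitdisc(c,E,.041,.008,m[:2]))
print("tool d",1000*(M.T@(m-p)), "jaw yaw",np.degrees(np.arctan2(M[1,0],M[0,0])))
```

```text
[0.4503874  0.22322005 0.16219714]
-36.76675347238362 0.0340297588558569
-35.9835544422583 0.03392700659622713
53.15793566975181 0.03378390138081457
52.974750726657334 0.03332046386582838
[0.48059149 0.2539364  0.03      ]
(array([0.48057756, 0.25304215]), array([ 0.6, -0.6, -0.4,  0.4]))
tool d [ -0.64475211 132.20767399  43.04161061] jaw yaw -45.352140166335765
```

```bash
python3 -m inch '[{"ax":0,"ay":-0.077,"az":0,"x":0,"y":0,"z":0,"hand":-1},{"ax":0,"ay":-0.076,"az":0,"x":0,"y":0,"z":0,"hand":-1},{"ax":0,"ay":0,"az":0,"x":3,"y":20,"z":21,"hand":-1},{"ax":0,"ay":0,"az":0,"x":3.1,"y":30,"z":21.5,"hand":-1},{"ax":0,"ay":0,"az":0,"x":0,"y":25,"z":0,"hand":-1}]' && python3 -m inch '[{"ax":0,"ay":0,"az":0,"x":0,"y":10,"z":0,"hand":-1},{"ax":0,"ay":0,"az":0,"x":0,"y":0,"z":0,"hand":-1},{"ax":0,"ay":0,"az":0,"x":0,"y":0,"z":0,"hand":-1},{"ax":0,"ay":0,"az":0,"x":0,"y":0,"z":0,"hand":-1},{"ax":0,"ay":0,"az":0,"x":0,"y":0,"z":0,"hand":-1}]' && python3 -m inch '[{"ax":0,"ay":0,"az":0,"x":0,"y":0,"z":0,"hand":-1},{"ax":0,"ay":0,"az":0,"x":0,"y":0,"z":0,"hand":-1},{"ax":0,"ay":0,"az":0,"x":0,"y":0,"z":0,"hand":-1},{"ax":0,"ay":0,"az":0,"x":0,"y":0,"z":0,"hand":-1}]'
python3 - <<'E'
from h import *
p,M=rpy();print(p);print(M.round(3))
print("tool d",1000*(M.T@(np.array([.4806,.2537,.026])-p)), "jaw yaw",np.degrees(np.arctan2(M[1,0],M[0,0])))
E
```

```text
time: 13.15
eef_pos: [0.4835, 0.2558, 0.0874]
tcp_rot: [-0.67, 0.22, -0.223, 0.673]
contact_force: [-0.2, 0.1, 0.6]
opening: 0.996
time: 13.57
eef_pos: [0.4816, 0.2542, 0.0791]
tcp_rot: [-0.671, 0.221, -0.223, 0.672]
contact_force: [0.1, -0.9, 0.6]
opening: 1.005
time: 13.9
eef_pos: [0.4806, 0.254, 0.0775]
tcp_rot: [-0.671, 0.222, -0.222, 0.672]
contact_force: [0.1, 0.2, -0.6]
opening: 0.999
[0.48061607 0.25404119 0.07751523]
[[ 0.803  0.001  0.596]
 [-0.596  0.     0.803]
 [ 0.    -1.     0.001]]
tool d [ 0.16733551 51.51511369 -0.31672173] jaw yaw -36.55329242714782
```

```bash
python3 -m inch '[{"ax":0,"ay":0,"az":0,"x":0.2,"y":15,"z":-0.3,"hand":-1},{"ax":0,"ay":0,"az":0,"x":0,"y":20,"z":0,"hand":-1},{"ax":0,"ay":0,"az":0,"x":0,"y":12,"z":0,"hand":-1},{"ax":0,"ay":0,"az":0,"x":0,"y":5,"z":0,"hand":-1},{"ax":0,"ay":0,"az":0,"x":0,"y":0,"z":0,"hand":-1}]' && python3 -m inch '[{"ax":0,"ay":0,"az":0,"x":0,"y":0,"z":0,"hand":-1},{"ax":0,"ay":0,"az":0,"x":0,"y":0,"z":0,"hand":-1},{"ax":0,"ay":0,"az":0,"x":0,"y":0,"z":0,"hand":-1},{"ax":0,"ay":0,"az":0,"x":0,"y":0,"z":0,"hand":-0.4}]' && python3 -m inch '[{"ax":0,"ay":0,"az":0,"x":0,"y":0,"z":0,"hand":0},{"ax":0,"ay":0,"az":0,"x":0,"y":0,"z":0,"hand":0.4},{"ax":0,"ay":0,"az":0,"x":0,"y":0,"z":0,"hand":0.8},{"ax":0,"ay":0,"az":0,"x":0,"y":0,"z":0,"hand":0.8},{"ax":0,"ay":0,"az":0,"x":0,"y":0,"z":0,"hand":0.8}]' 60
```

```text
time: 14.32
eef_pos: [0.4792, 0.2532, 0.0234]
tcp_rot: [0.672, -0.223, 0.221, -0.671]
contact_force: [0.2, 0.5, -0.2]
opening: 0.998
time: 14.65
eef_pos: [0.4811, 0.2539, 0.026]
tcp_rot: [-0.671, 0.221, -0.222, 0.672]
contact_force: [0.5, 0.2, 1.0]
opening: 0.881
time: 15.07
eef_pos: [0.4809, 0.2538, 0.0255]
tcp_rot: [-0.671, 0.221, -0.222, 0.672]
contact_force: [1.1, 0.0, 2.8]
opening: 0.381
```

Gripped: opening 0.381 corresponds to the 34 mm hub. Lift, turn by 0.469 rad to the shaft's yaw (26.6°), and carry over.

```bash
python3 -m inch '[{"ax":0,"ay":0,"az":0,"x":0,"y":-15,"z":0,"hand":0.8},{"ax":0,"ay":0,"az":0,"x":0,"y":-30,"z":0,"hand":0.8},{"ax":0,"ay":0,"az":0,"x":0,"y":-40,"z":0,"hand":0.8},{"ax":0,"ay":0,"az":0,"x":0,"y":-35,"z":0,"hand":0.8},{"ax":0,"ay":0,"az":0,"x":0,"y":-20,"z":0,"hand":0.8}]' 80 && python3 -m inch '[{"ax":0,"ay":0.094,"az":0,"x":0,"y":0,"z":0,"hand":0.8},{"ax":0,"ay":0.094,"az":0,"x":0,"y":0,"z":0,"hand":0.8},{"ax":0,"ay":0.094,"az":0,"x":0,"y":0,"z":0,"hand":0.8},{"ax":0,"ay":0.094,"az":0,"x":0,"y":0,"z":0,"hand":0.8},{"ax":0,"ay":0.093,"az":0,"x":0,"y":0,"z":0,"hand":0.8}]' && python3 -m inch '[{"ax":0,"ay":0,"az":0,"x":15,"y":0,"z":-5,"hand":0.8},{"ax":0,"ay":0,"az":0,"x":30,"y":0,"z":-9,"hand":0.8},{"ax":0,"ay":0,"az":0,"x":30,"y":0,"z":-9,"hand":0.8},{"ax":0,"ay":0,"az":0,"x":30,"y":0,"z":-9,"hand":0.8},{"ax":0,"ay":0,"az":0,"x":30,"y":0,"z":-9,"hand":0.8}]' && python3 -m inch '[{"ax":0,"ay":0,"az":0,"x":30,"y":0,"z":-10,"hand":0.8},{"ax":0,"ay":0,"az":0,"x":28,"y":0,"z":-9,"hand":0.8},{"ax":0,"ay":0,"az":0,"x":16,"y":0,"z":-5.6,"hand":0.8},{"ax":0,"ay":0,"az":0,"x":0,"y":0,"z":0,"hand":0.8},{"ax":0,"ay":0,"az":0,"x":0,"y":0,"z":0,"hand":0.8}]' && python3 -m inch '[{"ax":0,"ay":0,"az":0,"x":0,"y":0,"z":0,"hand":0.8},{"ax":0,"ay":0,"az":0,"x":0,"y":0,"z":0,"hand":0.8},{"ax":0,"ay":0,"az":0,"x":0,"y":0,"z":0,"hand":0.8},{"ax":0,"ay":0,"az":0,"x":0,"y":0,"z":0,"hand":0.8},{"ax":0,"ay":0,"az":0,"x":0,"y":0,"z":0,"hand":0.8}]'
python3 - <<'E'
from h import *
p,M=rpy();print(p);print(M.round(3))
print("tool d",1000*(M.T@(np.array([.516,.0373,.1305])-p)), "jaw yaw",np.degrees(np.arctan2(M[1,0],M[0,0])))
c=cam("wrist");cv2.imwrite("pics/w10.png",c["img"][:,:,::-1])
E
```

```text
time: 15.48
eef_pos: [0.4819, 0.2541, 0.1693]
tcp_rot: [-0.67, 0.22, -0.223, 0.673]
contact_force: [0.2, 0.7, -0.1]
opening: 0.377
time: 15.9
eef_pos: [0.4799, 0.2535, 0.1645]
tcp_rot: [0.601, -0.373, 0.373, -0.6]
contact_force: [0.1, -0.1, -0.9]
opening: 0.375
time: 16.32
eef_pos: [0.5037, 0.1133, 0.1645]
tcp_rot: [0.602, -0.372, 0.371, -0.601]
contact_force: [0.8, 0.7, -0.3]
opening: 0.379
time: 16.73
eef_pos: [0.5149, 0.0368, 0.1645]
tcp_rot: [0.601, -0.373, 0.372, -0.601]
contact_force: [0.5, 0.2, -0.6]
opening: 0.378
time: 17.15
eef_pos: [0.5152, 0.0381, 0.165]
tcp_rot: [-0.602, 0.371, -0.371, 0.602]
contact_force: [0.4, 0.4, -1.0]
opening: 0.373
[0.51515023 0.03805138 0.1650447 ]
[[ 0.448 -0.     0.894]
 [-0.894  0.     0.448]
 [-0.    -1.    -0.   ]]
tool d [ 1.05523957 34.5446158   0.42341054] jaw yaw -63.35932967368055
```

```bash
python3 -m inch '[{"ax":0,"ay":0,"az":0,"x":1,"y":10,"z":0.4,"hand":0.8},{"ax":0,"ay":0,"az":0,"x":0,"y":12,"z":0,"hand":0.8},{"ax":0,"ay":0,"az":0,"x":0,"y":6,"z":0,"hand":0.8},{"ax":0,"ay":0,"az":0,"x":0,"y":0,"z":0,"hand":0.8},{"ax":0,"ay":0,"az":0,"x":0,"y":0,"z":0,"hand":0.8}]' && python3 -m inch '[{"ax":0,"ay":0,"az":0,"x":0,"y":0,"z":0,"hand":0.8},{"ax":0,"ay":0,"az":0,"x":0,"y":0,"z":0,"hand":0.8},{"ax":0,"ay":0,"az":0,"x":0,"y":0,"z":0,"hand":0.8},{"ax":0,"ay":0,"az":0,"x":0,"y":0,"z":0,"hand":0.8},{"ax":0,"ay":0,"az":0,"x":0,"y":0,"z":0,"hand":0.8}]' && python3 -m inch '[{"ax":0,"ay":0,"az":0,"x":0,"y":2,"z":0,"hand":0.8},{"ax":0,"ay":0,"az":0,"x":0,"y":2,"z":0,"hand":0.8},{"ax":0,"ay":0,"az":0,"x":0,"y":2,"z":0,"hand":0.8},{"ax":0,"ay":0,"az":0,"x":0,"y":1,"z":0,"hand":0.8},{"ax":0,"ay":0,"az":0,"x":0,"y":0,"z":0,"hand":0.8}]'
```

```text
time: 17.62
eef_pos: [0.5153, 0.0367, 0.1357]
tcp_rot: [0.602, -0.373, 0.371, -0.601]
contact_force: [0.9, -0.1, -1.2]
opening: 0.375
time: 18.03
eef_pos: [0.5163, 0.0366, 0.1374]
tcp_rot: [-0.601, 0.371, -0.372, 0.602]
contact_force: [0.1, 0.1, -0.7]
opening: 0.377
time: 18.45
eef_pos: [0.5157, 0.0367, 0.1295]
tcp_rot: [0.602, -0.372, 0.371, -0.601]
contact_force: [0.2, -0.4, -0.9]
opening: 0.373
```

```bash
python3 -m inch '[{"ax":0,"ay":0,"az":0,"x":0,"y":1,"z":0,"hand":0.8},{"ax":0,"ay":0,"az":0,"x":0,"y":1,"z":0,"hand":0.8},{"ax":0,"ay":0,"az":0,"x":0,"y":1,"z":0,"hand":0.8},{"ax":0,"ay":0,"az":0,"x":0,"y":0,"z":0,"hand":0.8},{"ax":0,"ay":0,"az":0,"x":0,"y":0,"z":0,"hand":0.8}]' && python3 -m inch '[{"ax":0,"ay":0,"az":0,"x":0,"y":1,"z":0,"hand":0.8},{"ax":0,"ay":0,"az":0,"x":0,"y":1,"z":0,"hand":0.8},{"ax":0,"ay":0,"az":0,"x":0,"y":1,"z":0,"hand":0.8},{"ax":0,"ay":0,"az":0,"x":0,"y":0,"z":0,"hand":0.8},{"ax":0,"ay":0,"az":0,"x":0,"y":0,"z":0,"hand":0.8}]'
```

```text
time: 18.87
eef_pos: [0.516, 0.0366, 0.127]
tcp_rot: [0.602, -0.372, 0.372, -0.602]
contact_force: [0.3, -0.3, -0.6]
opening: 0.373
time: 19.28
eef_pos: [0.516, 0.0367, 0.1239]
tcp_rot: [0.602, -0.372, 0.372, -0.601]
contact_force: [0.2, 0.7, -0.5]
opening: 0.375
```

It is entering without any force and is already 6 mm over the tip, so I'll continue down to the sleeve.

```bash
python3 -m inch '[{"ax":0,"ay":0,"az":0,"x":0,"y":3,"z":0,"hand":0.8},{"ax":0,"ay":0,"az":0,"x":0,"y":3,"z":0,"hand":0.8},{"ax":0,"ay":0,"az":0,"x":0,"y":3,"z":0,"hand":0.8},{"ax":0,"ay":0,"az":0,"x":0,"y":0,"z":0,"hand":0.8},{"ax":0,"ay":0,"az":0,"x":0,"y":0,"z":0,"hand":0.8}]' && python3 -m inch '[{"ax":0,"ay":0,"az":0,"x":0,"y":3,"z":0,"hand":0.8},{"ax":0,"ay":0,"az":0,"x":0,"y":3,"z":0,"hand":0.8},{"ax":0,"ay":0,"az":0,"x":0,"y":3,"z":0,"hand":0.8},{"ax":0,"ay":0,"az":0,"x":0,"y":3,"z":0,"hand":0.8},{"ax":0,"ay":0,"az":0,"x":0,"y":0,"z":0,"hand":0.8}]' && python3 -m inch '[{"ax":0,"ay":0,"az":0,"x":0,"y":2,"z":0,"hand":0.8},{"ax":0,"ay":0,"az":0,"x":0,"y":2,"z":0,"hand":0.8},{"ax":0,"ay":0,"az":0,"x":0,"y":1,"z":0,"hand":0.8},{"ax":0,"ay":0,"az":0,"x":0,"y":0,"z":0,"hand":0.8},{"ax":0,"ay":0,"az":0,"x":0,"y":0,"z":0,"hand":0.8}]'
```

```text
time: 19.7
eef_pos: [0.5158, 0.0367, 0.1146]
tcp_rot: [0.602, -0.372, 0.371, -0.601]
contact_force: [-0.2, -0.1, -1.2]
opening: 0.377
time: 20.12
eef_pos: [0.5155, 0.0367, 0.1021]
tcp_rot: [0.602, -0.372, 0.371, -0.601]
contact_force: [0.1, 0.7, -1.2]
opening: 0.378
time: 20.53
eef_pos: [0.5162, 0.0366, 0.0986]
tcp_rot: [0.602, -0.372, 0.372, -0.602]
contact_force: [-1.4, 0.9, 2.2]
opening: 0.372
```

Sleeve contact came exactly where predicted, at TCP 98.6 mm. Home should be about 92.5 mm.

```bash
python3 -m inch '[{"ax":0,"ay":0,"az":0,"x":0,"y":2,"z":0,"hand":0.8},{"ax":0,"ay":0,"az":0,"x":0,"y":2,"z":0,"hand":0.8},{"ax":0,"ay":0,"az":0,"x":0,"y":1,"z":0,"hand":0.8},{"ax":0,"ay":0,"az":0,"x":0,"y":0,"z":0,"hand":0.8},{"ax":0,"ay":0,"az":0,"x":0,"y":0,"z":0,"hand":0.8}]' 100 && python3 -m inch '[{"ax":0,"ay":0,"az":0,"x":0,"y":1,"z":0,"hand":0.8},{"ax":0,"ay":0,"az":0,"x":0,"y":1,"z":0,"hand":0.8},{"ax":0,"ay":0,"az":0,"x":0,"y":0,"z":0,"hand":0.8},{"ax":0,"ay":0,"az":0,"x":0,"y":0,"z":0,"hand":0.8},{"ax":0,"ay":0,"az":0,"x":0,"y":0,"z":0,"hand":0.8}]'
```

```text
time: 20.95
eef_pos: [0.5164, 0.0366, 0.094]
tcp_rot: [-0.602, 0.372, -0.372, 0.602]
contact_force: [-3.2, -0.1, 7.4]
opening: 0.368
time: 21.37
eef_pos: [0.5164, 0.0366, 0.0928]
tcp_rot: [0.602, -0.372, 0.372, -0.601]
contact_force: [-4.9, -0.4, 11.4]
opening: 0.366
```

```bash
python3 -m inch '[{"ax":0,"ay":0,"az":0,"x":0,"y":1,"z":0,"hand":0.8},{"ax":0,"ay":0,"az":0,"x":0,"y":0,"z":0,"hand":0.8},{"ax":0,"ay":0,"az":0,"x":0,"y":0,"z":0,"hand":0.8},{"ax":0,"ay":0,"az":0,"x":0,"y":0,"z":0,"hand":0.8},{"ax":0,"ay":0,"az":0,"x":0,"y":0,"z":0,"hand":0.8}]' && python3 -m inch '[{"ax":0,"ay":0,"az":0,"x":0,"y":0.5,"z":0,"hand":0.8},{"ax":0,"ay":0,"az":0,"x":0,"y":0,"z":0,"hand":0.8},{"ax":0,"ay":0,"az":0,"x":0,"y":0,"z":0,"hand":0.8},{"ax":0,"ay":0,"az":0,"x":0,"y":0,"z":0,"hand":0.8},{"ax":0,"ay":0,"az":0,"x":0,"y":0,"z":0,"hand":0.8}]'
```

```text
time: 21.78
eef_pos: [0.5164, 0.0366, 0.0927]
tcp_rot: [0.602, -0.372, 0.371, -0.601]
contact_force: [-6.2, -0.9, 17.0]
opening: 0.371
time: 22.2
eef_pos: [0.5164, 0.0366, 0.0927]
tcp_rot: [0.602, -0.372, 0.371, -0.601]
contact_force: [-9.1, 0.1, 18.8]
opening: 0.374
```

The firm stop is at 92.7 mm, 5.9 mm below first sleeve contact, with 18.8 N of push. After one last numeric check that it is at rest, I'll hand in.

Run:
```python
from h import *
s=get_state();print(s["time"],s["eef_pos"],abs(s["dq"]).max(),s["contact_force"],s["opening"])
print(sign_off())
```

```text
22.2 [0.51641438 0.03659635 0.09272978] 0.0011509621177389377 [-9.10097653  0.09228508 18.76613608] 0.3743670206277979
the job is handed in; nothing more can be done
None
```

I fitted the cover and pressed the gear home, then handed the job in at 22.2 s with the gripper still holding the gear down. Sign-off gives no verdict.

**Cover:** I lowered it onto the rim, released it, and checked it from above. Its outline matched the expected seated position to about 1 mm.

**Gear:** I turned it to the shaft's measured angle of about 26.6°. It meshed without any force and met the sleeve at the predicted height. It came to a firm stop 5.9 mm lower.

**Last check:** the arm was at rest, pressing down with about 19 N, grip force set to 100 N and the hub still between the jaws.

- **Failed first attempts:** My first move was refused because the rows were incomplete. My first try at gripping the cover landed a finger on the collar edge, with a push of about 67 N. I backed off, measured again, and the cover had barely moved.
- **Disagreements:** Position estimates of the shaft differed by 2–3 mm between wrist views, and by up to 10 mm between the top and side cameras. There was also about 9 N of sideways load on the wrist at the end.
- **Not checked:** I had used all 12 pictures, so the final state is confirmed by heights and forces only, not by sight. I also did not check the other objects at the end, though I did not knowingly touch any of them.

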